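Press a plug mat home on a tube rack with a hand-cranked screw press

ROBOT

A 7-joint arm with a two-finger parallel gripper is mounted at the origin on the work surface. World frame = base frame: x ahead of the robot, y to its left, z up, the work surface at z = 0. Lengths are in mm, angles in rad, forces in N, time in s.
With the tool pointing down it reaches from about 400 to 875 mm from the base axis. Payload 4.4 kg.
Tool frame: the origin (TCP) lies on the centre line of the jaws, within the pads' length; the fingertips stand 25 mm ahead of it and the grasp point (between the pads) lies 6 mm ahead of it (ctrl.finger_overhang is the distance from the TCP to the fingertips, in mm); z points along the fingers, y is the line along which they close (so a half turn about z gives the same grasp; the last joint's range is limited). The gripper opens to 85 mm and grips with 20 to 120 N. Pads are 22 mm wide; open, the fingers measure 114 mm over their backs; the gripper's body (76 mm by 85 mm) begins 54 mm behind the grasp point. The pads swing forward as they close: fully open they stand 13 mm farther back than shut.
Start: joints at [-1.379, 0.628, 0.038, 1.517, -0.027, 0.996, -0.02], TCP at [165.696, 628.54, 256.313] pointing down, gripper open.
Joint ranges: [-3.06, 3.06], [-0.37, 2.12], [-1.25, 1.32], [0.18, 2.47], [-1.1, 4.24], [0.23, 1.98], [-2.94, 2.94]. Speed limits (rad/s): [2.57, 2.57, 3.14, 3.14, 3.14, 3.14, 3.14].

INTERFACE

Orientations are given as [roll, pitch, yaw] about the fixed x, y, z axes, in that order (R = Rz(yaw) Ry(pitch) Rx(roll)).
In Python, from cell import ctrl gives the robot as it stands. The module is installed in compiled form; this text tells all that it offers.
- The arm moves only by the tool play_rows, never from a script. Its argument "targets" is a list of rows, each a list of 5 numbers: the closure, from 0 (fully open) to 1 (shut), then the shift along the tool's x, y, z in cm, then the turn about the tool's z in degrees. In form: [[gripper, dx, dy, dz, spin], ...]. A call has 1 to 10 rows; each row is the pose to reach, as a shift and turn from the pose commanded when the call began, along the tool's axes at that moment; what a row does not reach only later rows make up. A row lasts 1/10 s, in which the tool goes at most 50 mm and 8.59 degrees, less where a joint would pass 70% of its speed; a pose out of reach is approached as far as the arm can. A call with a gripper value outside its range is refused whole. The fingers move at their own pace and stop on an object; the grip force is fixed at half the most. Time passes only in rows, so rows that repeat a pose let the fingers close. It gives the time, the measured TCP pose, the force, the opening and the grip force at its end, in the units of the state.
- ctrl.read_state(): the state, without advancing time (a new reading comes with each control period).
- ctrl.get_image(name): name is "side" or "top"; returns (picture, depth): 400x640x3 uint8, red, green, blue; 400x640 float32, mm along the optical axis (not along the pixel's ray), 0 where there is no reading.
- ctrl.calibration(name): a dict with "vfov" (degrees; the focal length in pixels is half the picture's height over the tangent of half this angle, whatever the lens; pixels are square), "cx", "cy" (the principal point, pixels), "k1" (the pictures are not rectified: a ray, as slopes to the right and down, at radius r is drawn at 1 + k1 r^2 times it, then the intrinsics apply), "extrinsics" (4x4, takes a point from camera to world coordinates). Camera axes: x right, y down, z forward; pixel columns grow to the right and rows downward; lengths in mm; the calibration is good to about 2 mm. A picture is of the moment at which its call begins. calibration takes no time and is no camera call.
- ctrl.finish_job(): hands the job in; it is judged then, once.
Trained networks look in the newest picture that a camera, given by its name, has taken for a name from the list of things; names that differ only in an ending like _2 or _b are one class to them, and where a whole thing is asked for, a point or a joint stands for the part that bears it (a point fixed in the world has none). Each returns a list of dicts, best first, with "confidence" (0 to 1); they miss things now and then, are a little off and sometimes report something else, mostly with a low value. They report only what shows in the picture. A call takes as long as a camera call. They do not tell look-alikes from the thing itself.
- ctrl.search_frame(camera, name): "bbox" ([left, top, right, bottom] in pixels, round what is visible of it).
- ctrl.trace(camera, name): "pixels" (400x640 bool, what is visible of it) and "bbox" ([left, top, right, bottom] in pixels, round what is visible of it).
The state is a dict: "clock": time; "qpos": joint angles; "qd": joint speeds; "tau": joint torques, N m; "eef_pos": TCP position; "tool_rot": TCP orientation; "force": force on the tool from outside, world axes, zero at the start; "torque": the same for the moment, N m; "width": finger opening in mm; "gripper_force": force on a finger pad.
Only numpy, scipy, OpenCV 4.12 (cv2) and the standard library are available. Lean on these libraries where they do the work, as an engineer would, in place of code of your own. Each camera call takes 0.05 s, during which the arm holds its last target. There are 200 camera calls.

TASK

Push the loading tray of the small bench press fully in, then take the crank by its revolving grip and wind the press down (clockwise from above) until you feel the plug mat bottom on the tubes and the crank takes about 8 N at the grip; no more, or tubes crack. Then wind it back up a good half turn, so that the platen stands clear of the mat, and let go. Keep hold of the grip whenever the crank is turning, leave the capped rack in the press, and do not disturb the cups, bottle and tube box around it.

Things in the scene. Friction and masses are not known exactly. Their poses are not given: they have to be found in the camera images.
- press: Grey steel bench screw press, fixed; place and yaw vary. Base 215 x 230 x 18 mm, two 22 mm columns at local y = +-93 mm, crosshead 52 mm deep (local x), 225 mm wide, 128 to 158 mm above the table, with a flat nut to 166 mm on it. Origin on the table, on the vertical spindle axis; x points from the loading side, where the tray comes out, to the rear; z up.
- tray (a joint): Loading tray, aluminium, sliding level along the press's local x between two rails: 0 = fully out, 0.090 m = fully in, against its stop, the rack then being right under the platen. Friction about 3 N; it stays where it is left.
- tray_knob (a point): Centre of the upright black round knob, 20 mm in diameter, 38 mm tall, on a 30 mm wide, 5 mm thick tongue at the tray's outer end (tongue top 19 mm below this point). It moves with the tray and is 108 mm before the spindle axis when the tray is fully in. Free all round, to be gripped or pushed from above.
- crank (a joint): Crank turning about the spindle axis, rad, 0 at the start, growing clockwise from above. A clockwise turn lowers crank, grip and platen together by 20 mm (3.18 mm/rad). At the grip it takes 1 N to run free and 4.5 N to push the mat in; once that bottoms the load climbs steeply, about 5 N more at the grip for 0.1 rad (110 N at the platen). The turns needed (1.0 to 1.5) vary with bed and tubes.
- sleeve: Revolving grip of the crank: upright black plastic sleeve, 27 mm in diameter, 68 mm tall, spinning freely on its pin: a hand goes round without turning. Origin at its centre, 70 mm from the spindle axis, 264 mm above the table at the start, within 1.2 rad of straight behind the spindle. Crank arm 37 mm below the origin; hub of 17 mm radius on the spindle axis, its top 28 mm below it; free above.
- platen: Steel pressing plate under the crosshead, 88 x 126 x 12 mm, origin at the centre of its flat lower face, z up; 102 mm above the table at the start. It goes up and down with the spindle.
- rack: White rack of 48 tubes, 85.5 mm (local x) x 127.8 mm, 0.45 kg loaded, lying loosely in the tray (1.5 to 3 mm play). Origin at the centre of its underside, z up. The tubes' rims stand 34 to 37 mm above it, as tubes of different makes are used; the mat on them is 4 mm thick.
- mat (a joint): How far the dark rubber plug mat (a 78 x 119 mm sheet, 4 mm thick, with a plug for each of the 48 tubes) is pushed down on the rack: 0 = plugs only entered, 0.005 m = home, its sheet resting on all the rims. Pushing it in takes 80 N and it stays where it is. To bed well it needs more than 120 N from the platen (6.5 N at the grip); over 260 N (12 N at the grip) cracks tubes.
- cup_a: Bystander: specimen cup with an orange screw lid, 61 mm in diameter, 72 mm tall, origin at the centre of its underside.
- cup_b: Bystander: another such specimen cup, origin at the centre of its underside.
- alcohol: Bystander: white plastic bottle, 60 mm in diameter, 170 mm tall, origin at the centre of its underside.
- tube_box: Bystander: low green box of tubes, 130 x 130 x 50 mm, origin at the centre of its underside.
Mind the look-alikes: they are no part of the job. What is shaped like the rack but blue or red is not meant.

How it is judged (in metres and radians):
On the way, in this order (a step that is already met when the one before it is completed fails the run):
1. the tray is fully in (value of joint tray above 0.087 m), for 0.2 s.
2. the plug mat is home and bedded on the tubes under more than 120 N (value of joint mat above 0.0045 m and contact force between platen and rack above 120 N), for 0.1 s.
At the end, for the whole second after the job is handed in: The plug mat is home (pushed in by at least 4.5 of its 5 mm), the platen stands clear above it (its face at least 45 mm above the rack's underside, 4 to 7 mm over the mat), the tray with the rack is still in (within 5 mm of its stop), and crank and rack are at rest (value of joint mat above 0.0045 m and z of platen in the frame of rack above 0.045 m and value of joint tray above 0.085 m and velocity of joint crank between -0.1 and 0.1 rad/s and linear speed of rack below 0.02 m/s); the robot touches nothing.
It fails at once if the crank turns (faster than 0.5 rad/s) while the fingers are not on its revolving grip ((velocity of joint crank above 0.5 rad/s or velocity of joint crank below -0.5 rad/s) and contact force between the fingers and sleeve below 0.1 N).
It fails at once if the press is forced: more than 260 N between platen and rack or mat, tubes crack (contact force between platen and rack above 260 N).
It fails at once if a cup, the bottle or the tube box is moved by more than 30 mm or tipped (distance of any of cup_a, cup_b, alcohol, tube_box from where it was at the start of the episode above 0.03 m or angle between any of cup_a, cup_b, alcohol's own z axis and vertical above 0.5 rad).
It also fails if it takes over 72 s, if anything falls off the work surface, if the arm or the gripper's body presses on something with over 40 N, if the wrist force passes 120 N, or if a joint passes its speed limit or range.

## Working session

There is one attempt and no reset: what is moved stays moved. The work goes in short steps, Python scripts to look and compute and a tool call to move; the robot and the scene stay as the last step left them, time stands still between calls to the robot, and variables do not carry over. Pictures are saved under pics/ and viewed, at most 10 in all, crops included, and the job is handed in when it is done.

Besides the shell and the picture viewer there is one more tool, called after ">>>" as name(argument=value, ...) on one line, values as JSON. play_rows: Moves the arm, as the interface text tells. Its arguments: {"type":"object","properties":{"targets":{"type":"array"}},"required":["targets"]}

```bash
mkdir -p pics; cat > h.py <<'E'
import numpy as np, cv2
from cell import ctrl
def K(c):
    k=ctrl.calibration(c); f=200/np.tan(np.radians(k["vfov"])/2)
    return k,f
def world(c,u,v,d):
    k,f=K(c); u=np.atleast_1d(u).astype(float);v=np.atleast_1d(v).astype(float);d=np.atleast_1d(d)
    x=(u-k["cx"])/f;y=(v-k["cy"])/f;a,b=x.copy(),y.copy()
    for _ in range(20):
        s=1+k["k1"]*(a*a+b*b);a,b=x/s,y/s
    P=np.stack([a*d,b*d,d,np.ones_like(d)])
    return (np.array(k["extrinsics"])@P)[:3].T
def mask_pts(c,D,m):
    v,u=np.nonzero(m&(D>0)); return world(c,u,v,D[v,u])
E
python3 - <<'E'
from h import *
s=ctrl.read_state();print(s)
for c in("top","side"):
    I,D=ctrl.get_image(c);cv2.imwrite(f"pics/{c}0.png",I[:,:,::-1]);np.save(f"{c}0.npy",D)
    print(c,ctrl.calibration(c))
    for n in("press","tray_knob","sleeve","rack","platen","mat","crank","cup_a","alcohol","tube_box"):
        for r in ctrl.trace(c,n)[:3]:
            m=r["pixels"];P=mask_pts(c,D,m)
            if len(P): print(n,round(r["confidence"],2),np.round(r["bbox"]),np.median(P,0).round(),np.percentile(P,3,0).round(),np.percentile(P,97,0).round(),m.sum())
print(ctrl.read_state()["clock"])
E
```

```text
{'clock': 0.0, 'qpos': array([-1.37880741,  0.62935098,  0.03843811,  1.51837406, -0.02700246,
        0.99628659, -0.01995984]), 'qd': array([ 0.00027699, -0.00252257,  0.00123278, -0.00106824,  0.00035475,
        0.00044048,  0.00031123]), 'tau': array([ 8.53308916e-05, -5.63393641e+01,  1.22604299e+00, -1.93444222e+01,
        1.08289858e-02,  1.06472033e-02, -1.72062335e-05]), 'eef_pos': array([165.53453553, 627.97105064, 255.38388929]), 'tool_rot': array([-3.13969167e+00,  2.10486678e-05,  2.88384554e+00]), 'force': array([ 0.52006698, -0.72601369,  0.35277182]), 'torque': array([0.00143155, 0.00705395, 0.01316346]), 'gripper_force': 0.0, 'width': 85.48881767022134}
top {'vfov': 55.691109628236184, 'cx': 323.98369314523507, 'cy': 201.27113799497394, 'k1': 0.024748089504146555, 'extrinsics': array([[ 1.18135432e-02, -9.88870895e-01,  1.48306419e-01,
         4.43731371e+02],
       [-9.99814951e-01, -9.42958352e-03,  1.67674227e-02,
         1.12375480e+01],
       [-1.51823485e-02, -1.48477058e-01, -9.88799302e-01,
         1.34240000e+03],
       [ 0.00000000e+00,  0.00000000e
[... 3088 characters left out ...]
] [612. 148. 234.] [541. 141. 214.] [635. 174. 298.] 344
crank 0.66 [271. 136. 284. 176.] [568. 414.  86.] [543. 402.   3.] [597. 550. 168.] 482
crank 0.25 [250. 181. 326. 252.] [550. 127. 107.] [421.   9.   0.] [661. 218. 160.] 2557
cup_a 0.97 [376. 310. 396. 340.] [ 666. -361.   70.] [ 645. -381.    9.] [ 697. -331.   75.] 497
cup_a 0.7 [255. 157. 273. 179.] [508. 420.  53.] [485. 406.  -3.] [535. 468.  74.] 288
cup_a 0.64 [284. 148. 318. 175.] [613. 149. 234.] [542. 141.  -0.] [681. 392. 300.] 367
alcohol 0.69 [272. 133. 282. 176.] [568. 414.  86.] [543. 402.   7.] [596. 437. 168.] 468
tube_box 0.75 [303. 338. 354. 400.] [ 487. -412.   38.] [ 424. -476.   -0.] [ 551. -338.   52.] 2756
1.1
```

```bash
python3 - <<'E'
from h import *
a=cv2.imread("pics/top0.png")[170:290,235:395];b=cv2.imread("pics/side0.png")[130:300,230:400]
cv2.imwrite("pics/c1.png",np.hstack([cv2.resize(a,(400,300),interpolation=2),cv2.resize(b,(400,300),interpolation=2)]))
for c in("top","side"):
    D=np.load(c+"0.npy");m=D>0;v,u=np.nonzero(m);P=world(c,u,v,D[v,u])
    near=(np.abs(P[:,0]-540)<190)&(np.abs(P[:,1]-110)<190)
    def rect(n,lo,hi,sel=near):
        Q=P[sel&(P[:,2]>lo)&(P[:,2]<hi)];print(c,n,len(Q),cv2.minAreaRect(Q[:,:2].astype(np.float32)),np.median(Q,0).round(1))
    rect("crosshead",150,164)
    rect("mat",77,90, near&((P[:,0]-508)**2+(P[:,1]-84)**2<90**2))
    rect("sleeve",288,305);rect("arm",218,236);rect("hub",236,262)
    k=near&((P[:,0]-474)**2+(P[:,1]-21)**2<110**2)&(P[:,2]>58)&(P[:,2]<74)
    print("knob?",[tuple(x) for x in P[k][::6].round()])
E
```

```text
top crosshead 922 ((556.2052001953125, 163.74818420410156), (52.51504135131836, 224.3125), 60.40965270996094) [541.2 160.7 156.6]
top mat 677 ((512.3536376953125, 85.79824829101562), (77.51618957519531, 118.43943786621094), 60.335662841796875) [512.4  85.3  79.8]
top sleeve 62 ((626.18115234375, 158.47833251953125), (22.704849243164062, 22.605205535888672), 7.355606555938721) [624.7 157.8 299. ]
top arm 176 ((584.552001953125, 163.35340881347656), (32.79058837890625, 90.23322296142578), 89.91624450683594) [574.8 160.7 228.8]
top hub 37 ((585.5220336914062, 161.62820434570312), (24.668392181396484, 79.05646514892578), 85.66204833984375) [564.3 161.7 238.1]
knob? [(np.float64(571.0), np.float64(66.0), np.float64(63.0)), (np.float64(561.0), np.float64(46.0), np.float64(59.0)), (np.float64(551.0), np.float64(29.0), np.float64(62.0)), (np.float64(541.0), np.float64(25.0), np.float64(59.0)), (np.float64(531.0), np.float64(28.0), np.float64(65.0)), (np.float64(524.0), np.float64(31.0), np.float64(68.0)), (np.float64(514.0), np.float64(38.0), np.float64(68.0)), (np.float64(504.0), np.float64
[... 2868 characters left out ...]
at64(63.0)), (np.float64(508.0), np.float64(38.0), np.float64(66.0)), (np.float64(527.0), np.float64(32.0), np.float64(66.0)), (np.float64(545.0), np.float64(25.0), np.float64(67.0)), (np.float64(511.0), np.float64(36.0), np.float64(62.0)), (np.float64(529.0), np.float64(29.0), np.float64(63.0)), (np.float64(548.0), np.float64(22.0), np.float64(64.0)), (np.float64(536.0), np.float64(17.0), np.float64(68.0)), (np.float64(540.0), np.float64(21.0), np.float64(58.0)), (np.float64(466.0), np.float64(-12.0), np.float64(74.0)), (np.float64(464.0), np.float64(-15.0), np.float64(69.0)), (np.float64(464.0), np.float64(-17.0), np.float64(66.0)), (np.float64(463.0), np.float64(-17.0), np.float64(61.0))]
```

View pics/c1.png

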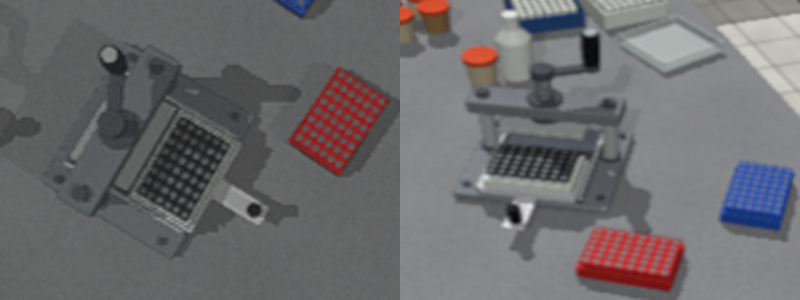

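View pics/top0.png

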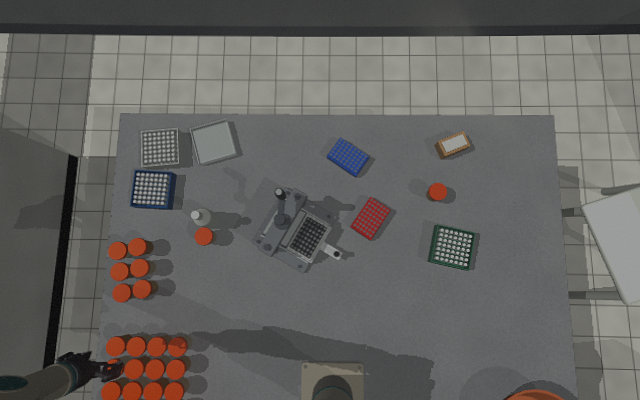

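```bash
cat >> h.py <<'E'
from scipy.spatial.transform import Rotation as Ro
def rows(W,s=None):
    """world waypoints (mm) -> tool-axis shifts in cm from the present pose"""
    s=s or ctrl.read_state();R=Ro.from_euler("xyz",s["tool_rot"]).as_matrix()
    return (R.T@(np.array(W,float)-s["eef_pos"]).T).T.round(2)/10
E
python3 - <<'E'
from h import *
print(rows([(420,340,256),(420,240,256),(415,0,256),(434,-51,200)]))
E
```

```text
[[-3.1948e+01 -2.1414e+01  3.1000e-02]
 [-3.4498e+01 -3.1084e+01  3.0000e-02]
 [-4.0134e+01 -5.4418e+01  2.9000e-02]
 [-4.3272e+01 -5.8865e+01  5.6290e+00]]
```

Picture reading (top view): the press is at (282,220). Candidates:
- **Rack:** the white one in the press (309,238) is mine. The red (370,218), blue (348,157) and loose trays (160,147), (152,190) are not.
- **Knob:** (335,253), the only one.
- **Sleeve:** black upright grip (280,193), not the bottle (201,217).

Crop c1 confirms these choices.

>>> play_rows(targets=[[1,-4,-2.7,0,2],[1,-8,-5.4,0,4],[1,-12,-8,0,6],[1,-16,-10.7,0,8],[1,-20,-13.4,0,10],[1,-24,-16.1,0,12],[1,-28,-18.7,0,15],[1,-32,-21.4,0,15],[1,-33.3,-26.2,0,15],[1,-34.5,-31.1,0,15]])

```text
clock: 2.1
eef_pos: [421.0, 238.3, 256.2]
tool_rot: [3.141, 0.001, 2.621]
force: [0.2, -0.9, 0.9]
width: 0.1
gripper_force: 0.0
```

```bash
python3 - <<'E'
from h import *
s=ctrl.read_state();print(s["eef_pos"],s["tool_rot"],s["qpos"].round(2),s["force"],s["width"])
print(rows([(420,240,256),(418,100,256),(416,20,230),(434,-51,160),(434,-51,90)]))
E
```

```text
[421.00943052 238.32611772 256.24768888] [3.14108668e+00 8.34834472e-04 2.62093831e+00] [-0.67  0.4   0.13  1.97 -0.07  0.78  0.55] [ 0.24491072 -0.92536174  0.89423038] 0.13121894227894204
[[ 1.7100e-01  9.5000e-02  2.5000e-02]
 [-6.6200e+00 -1.2149e+01  2.4000e-02]
 [-1.0424e+01 -1.9190e+01  2.6240e+00]
 [-1.5511e+01 -2.4458e+01  9.6250e+00]
 [-1.5506e+01 -2.4461e+01  1.6625e+01]]
```

>>> play_rows(targets=[[1,-2.2,-4.1,0,0],[1,-4.4,-8.2,0,0],[1,-6.6,-12.1,0,0],[1,-8.5,-15.7,1.3,0],[1,-10.4,-19.2,2.6,0],[1,-13,-22,6,0],[1,-15.5,-24.5,9.6,0],[1,-15.5,-24.5,13.5,0],[1,-15.5,-24.5,16.6,0],[1,-15.5,-24.5,16.6,0]])

```text
clock: 3.1
eef_pos: [430.7, -49.6, 87.4]
tool_rot: [-3.139, -0.006, 2.621]
force: [-1.4, -0.2, 0.7]
width: -0.0
gripper_force: 0.0
```

```bash
python3 - <<'E'
from h import *
s=ctrl.read_state();print(s["eef_pos"],s["tool_rot"],s["qpos"].round(2),s["force"])
I,D=ctrl.get_image("side");J,E=ctrl.get_image("top")
a=J[225:285,290:370];b=I[215:275,240:320]
cv2.imwrite("pics/c2.png",np.hstack([cv2.resize(x,(400,300),interpolation=2) for x in(a,b)])[:,:,::-1])
E
```

```text
[430.72699373 -49.55176767  87.43754848] [-3.13871321 -0.00634463  2.62090372] [ 0.    0.65  0.07  2.24 -0.17  0.27  1.27] [-1.43354775 -0.21322495  0.6958757 ]
```

View pics/c2.png

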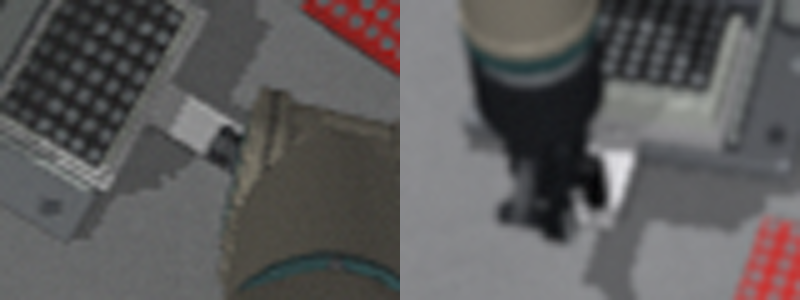

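The hand is just outside the knob: in the left view the knob is at (225,145) right before the fingers, and the side view agrees. Now lower and push along tool y.

>>> play_rows(targets=[[1,-0.4,1,0.8,0],[1,-0.4,2,1.4,0],[1,-0.4,3.2,1.4,0],[1,-0.4,4.4,1.4,0],[1,-0.4,5.6,1.4,0],[1,-0.4,6.8,1.4,0],[1,-0.4,8,1.4,0],[1,-0.4,9,1.4,0],[1,-0.4,10,1.4,0],[1,-0.4,10.4,1.4,0]])

```text
clock: 4.2
eef_pos: [488.4, 40.6, 76.3]
tool_rot: [3.141, -0.0, 2.624]
force: [0.2, -3.7, 1.7]
width: -0.0
gripper_force: 1.7
```

```bash
cat >> h.py <<'E'
SP=np.array([555.5,162.3]);UX=np.array([.494,.8695])
def tray():
    s=ctrl.read_state();print(s["eef_pos"],s["tool_rot"],s["qpos"].round(2),"F",s["force"].round(1),"along push",s["force"][:2]@UX,"tcp along",(s["eef_pos"][:2]-SP)@UX)
    D=ctrl.get_image("side")[1]
    for c in("side",):
        for r in ctrl.trace(c,"mat")[:3]:
            P=mask_pts(c,D,r["pixels"]);print(r["confidence"],np.median(P,0).round(),cv2.minAreaRect(P[:,:2].astype(np.float32))[:2])
E
python3 -c "
from h import *
tray()"
```

```text
[488.41478069  40.64588813  76.26536117] [ 3.14082597e+00 -4.02176030e-04  2.62368932e+00] [-0.22  0.71  0.11  2.1  -0.22  0.34  1.13] F [ 0.2 -3.7  1.7] along push -3.123459883277606 tcp along -138.91834861217177
0.9 [802. -53.  43.] ((804.1218872070312, -49.54010772705078), (121.67070007324219, 77.13414764404297))
0.85 [ 583. -130.   43.] ((582.339111328125, -130.06402587890625), (83.9445571899414, 119.08016967773438))
0.62 [563. 113.  78.] ((564.0734252929688, 113.59876251220703), (30.314796447753906, 53.29384231567383))
```

>>> play_rows(targets=[[1,0,0.3,0,0],[1,0,0.5,0,0],[1,0,0.7,0,0],[1,0,0.7,0,0]])

```text
clock: 4.7
eef_pos: [490.6, 45.2, 76.1]
tool_rot: [-3.141, -0.002, 2.622]
force: [-2.5, -0.8, 0.3]
width: 0.3
gripper_force: 1.2
```

>>> play_rows(targets=[[1,0,0.2,0,0],[1,0,0.4,0,0],[1,0,0.4,0,0]])

```text
clock: 5.0
eef_pos: [492.4, 48.2, 76.1]
tool_rot: [-3.14, -0.002, 2.622]
force: [-3.9, -3.1, -0.0]
width: -0.2
gripper_force: 2.3
```

>>> play_rows(targets=[[1,0,0.2,0,0],[1,0,0.4,0,0],[1,0,0.4,0,0]])

```text
clock: 5.3
eef_pos: [492.5, 48.5, 76.0]
tool_rot: [-3.135, -0.003, 2.619]
force: [-8.3, -9.8, 4.8]
width: -0.1
gripper_force: 6.3
```

>>> play_rows(targets=[[1,0,0,0,0],[1,0,-2,0,0],[1,0,-5,0,0],[1,0,-5,-5,0],[1,0,-5,-10,0],[1,0,-5,-15,0],[0,0,-4,-20,0],[0,0,-2,-24,0],[0,0,-1,-28,0],[0,0,-1,-28,0]])

```text
clock: 6.3
eef_pos: [495.3, 46.0, 362.3]
tool_rot: [3.131, 0.011, 2.625]
force: [-0.3, 0.1, -0.7]
width: 58.0
gripper_force: 0.0
```

```bash
python3 - <<'E'
from h import *
s=ctrl.read_state();print(s["eef_pos"],s["tool_rot"],s["force"],s["width"])
out=[]
for c in("top","side"):
    I,D=ctrl.get_image(c)
    v,u=np.nonzero(D>0);P=world(c,u,v,D[v,u])
    for n,x,y,r,lo,hi in(("mat",555,163,80,74,90),("knob",502,68,40,62,74),("sleeve",625,156,30,290,305),("crosshead",556,162,125,150,164)):
        Q=P[((P[:,0]-x)**2+(P[:,1]-y)**2<r*r)&(P[:,2]>lo)&(P[:,2]<hi)]
        if len(Q)>3: print(c,n,len(Q),cv2.minAreaRect(Q[:,:2].astype(np.float32)),Q.mean(0).round(1))
    if c=="side": cv2.imwrite("pics/c3.png",cv2.resize(I[130:280,230:390],(640,600),interpolation=2)[:,:,::-1])
print(rows([(625.5,156,350)]))
E
```

```text
[495.31122159  45.99730232 362.26863801] [3.1310534  0.01115004 2.62547197] [-0.25543858  0.10806398 -0.71471455] 57.967065742556656
top sleeve 63 ((625.6798095703125, 157.9039306640625), (24.042646408081055, 23.19146728515625), 70.84504699707031) [624.9 157.3 298.4]
top crosshead 713 ((556.1610107421875, 163.47360229492188), (52.021934509277344, 224.0962677001953), 60.30362319946289) [548.6 168.8 156.6]
side mat 151 ((548.7567138671875, 133.4954071044922), (55.11713409423828, 127.3411865234375), 80.70709991455078) [544.3 132.8  78.2]
side knob 17 ((500.96209716796875, 65.10118103027344), (13.667290687561035, 18.64986228942871), 18.6876277923584) [499.7  65.4  69.4]
side sleeve 40 ((624.8914184570312, 153.8523406982422), (24.320066452026367, 21.99143409729004), 89.07205963134766) [623.7 151.3 297.6]
side crosshead 633 ((553.8464965820312, 158.83322143554688), (57.296627044677734, 225.2711181640625), 61.13028335571289) [554.1 153.8 156.2]
[[-6.086 16.337  0.814]]
```

View pics/c3.png

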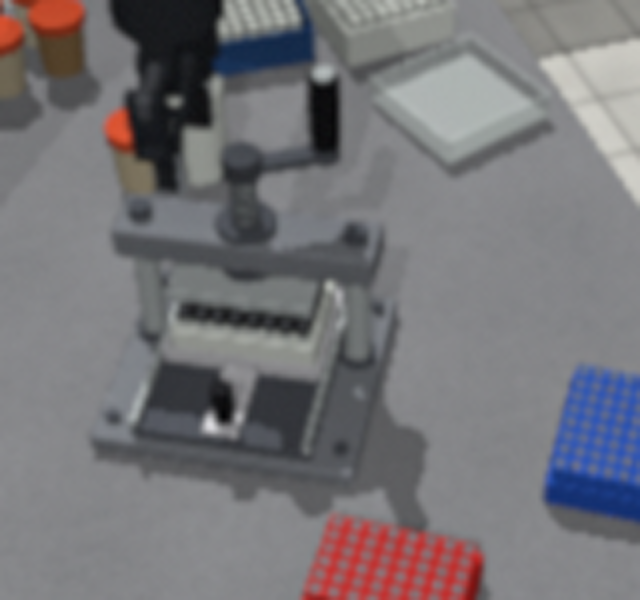

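The tray is in: the knob at (222,400) is now between the rails and the rack is under the platen. Going over the sleeve at (324,110).

>>> play_rows(targets=[[0,-1.5,4,0,0],[0,-3,8,0,0],[0,-4.5,12,0,0],[0,-6.1,16.3,0.8,0],[0,-6.1,16.3,0.8,0],[0,-6.1,16.3,0.8,0]])

```text
clock: 7.0
eef_pos: [623.9, 154.7, 345.3]
tool_rot: [-3.138, -0.003, 2.623]
force: [-0.0, -0.3, -0.4]
width: 85.6
gripper_force: 0.0
```

```bash
python3 - <<'E'
from h import *
s=ctrl.read_state();print(s["eef_pos"],s["tool_rot"],s["force"],s["width"],s["qpos"].round(2))
I,D=ctrl.get_image("side")
cv2.imwrite("pics/c4.png",cv2.resize(I[110:200,260:360],(640,576),interpolation=2)[:,:,::-1])
print(rows([(625.5,156,276)]))
E
```

```text
[623.87683602 154.70574477 345.29400113] [-3.13809847e+00 -2.94062766e-03  2.62283109e+00] [-0.01166123 -0.29536147 -0.4393735 ] 85.60497691975435 [-0.41  0.55  0.22  1.42 -0.12  1.19  0.87]
[[-0.049  0.323  7.047]]
```

View pics/c4.png

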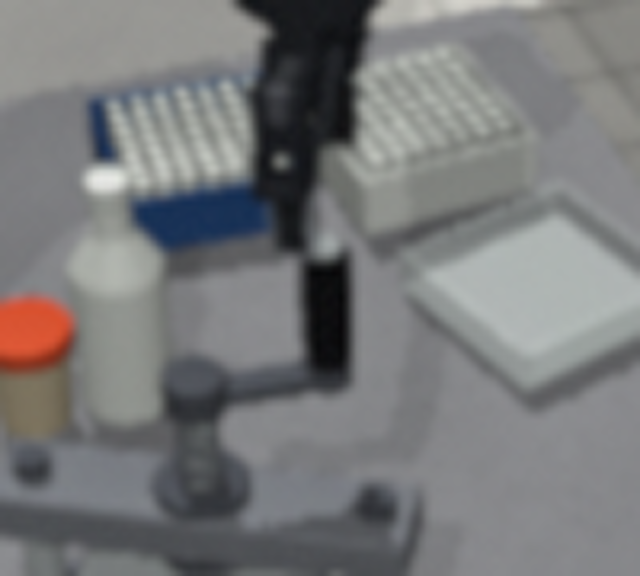

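The sleeve top (327,245) lies between the near finger (290,220) and the far finger (340,130). Descend and close.

>>> play_rows(targets=[[0,0,0.2,2,0],[0,0,0.2,4,0],[0,0,0.2,6,0],[0,0,0.2,7,0],[0,0,0.2,7,0]])

```text
clock: 7.55
eef_pos: [624.1, 155.0, 277.4]
tool_rot: [-3.139, -0.002, 2.621]
force: [0.0, -0.3, 0.1]
width: 85.5
gripper_force: 0.0
```

>>> play_rows(targets=[[0.3,0,0,0,0],[0.45,0,0,0,0],[0.6,0,0,0,0],[0.8,0,0,0,0],[0.8,0,0,0,0],[0.8,0,0,0,0]])

```text
clock: 8.15
eef_pos: [625.9, 156.3, 279.1]
tool_rot: [3.141, 0.001, 2.622]
force: [1.3, 0.5, 3.6]
width: 25.7
gripper_force: 58.7
```

```bash
cat >> h.py <<'E'
C=np.array([556.,161.5])
def arc(th0,degs,c=C,r=70.):
    """cw steps (deg) from sleeve angle th0 (deg): shifts in tool axes, cm"""
    s=ctrl.read_state();R=Ro.from_euler("xyz",[np.pi,0,s["tool_rot"][2]]).as_matrix()
    t0=np.radians(th0);t=t0-np.radians(degs)
    d=np.c_[r*(np.cos(t)-np.cos(t0)),r*(np.sin(t)-np.sin(t0)),-3.18*np.radians(degs)]
    print((d@R/10).round(2).tolist())
def where(c=C):
    s=ctrl.read_state();p=s["eef_pos"][:2]-c;t=np.arctan2(p[1],p[0]);f=s["force"]
    print("pos",s["eef_pos"].round(1),"rot",s["tool_rot"].round(3),"ang",np.degrees(t).round(2),"r",np.hypot(*p).round(2),"Frad",f[:2]@[np.cos(t),np.sin(t)],"Ftan(opposing cw)",f[:2]@[-np.sin(t),np.cos(t)],"Fz",f[2],"w",s["width"].round(1))
    return np.degrees(t)
E
python3 -c "
from h import *
t=where();arc(-4.25,np.array([4,12,22,32,42,52,62,70,70,70]))"
```

```text
Traceback (most recent call last):
  File "h.py", line 36, in where
    print("pos",s["eef_pos"].round(1),"rot",s["tool_rot"].round(3),"ang",np.degrees(t).round(2),"r",np.hypot(*p).round(2),"Frad",f[:2]@[np.cos(t),np.sin(t)],"Ftan(opposing cw)",f[:2]@[-np.sin(t),np.cos(t)],"Fz",f[2],"w",s["width"].round(1))
                                                                                                                                                                                                                            ^^^^^^^^^^^^^^^^
AttributeError: 'float' object has no attribute 'round'
```

```bash
sed -i 's/,"w",s\["width"\].round(1)/,"w",s["width"]/' h.py
python3 -c "
from h import *
t=where();arc(-4.25,np.array([4,12,22,32,42,52,62,70,70,70]))"
```

```text
pos [625.9 156.3 279.1] rot [3.141e+00 1.000e-03 2.622e+00] ang -4.23 r 70.06 Frad 1.2900235792904593 Ftan(opposing cw) 0.5672487250564138 Fz 3.58781792192309 w 25.681525207246793
[[-0.19, -0.45, 0.02], [-0.49, -1.38, 0.07], [-0.67, -2.59, 0.12], [-0.64, -3.81, 0.18], [-0.4, -5.0, 0.23], [0.05, -6.14, 0.29], [0.69, -7.18, 0.34], [1.32, -7.92, 0.39], [1.32, -7.92, 0.39], [1.32, -7.92, 0.39]]
```

>>> play_rows(targets=[[0.8,-0.2,-0.45,0,0],[0.8,-0.5,-1.4,0.05,0],[0.8,-0.65,-2.6,0.1,0],[0.8,-0.65,-3.8,0.2,0],[0.8,-0.4,-5,0.25,0],[0.8,0.05,-6.15,0.3,0],[0.8,0.7,-7.2,0.35,0],[0.8,1.3,-7.9,0.4,0],[0.8,1.3,-7.9,0.4,0],[0.8,1.3,-7.9,0.4,0]])

```text
clock: 9.15
eef_pos: [573.5, 94.9, 274.9]
tool_rot: [3.14, -0.003, 2.622]
force: [-1.8, 3.1, 7.3]
width: 26.2
gripper_force: 58.9
```

```bash
python3 -c "
from h import *
t=where();arc(t,np.array([5,15,25,35,45,55,65,75,75,75]))"
```

```text
pos [573.5  94.9 274.9] rot [ 3.140e+00 -3.000e-03  2.622e+00] ang -75.31 r 68.87 Frad -3.492294282065144 Ftan(opposing cw) -0.9027767820282494 Fz 7.318973258284925 w 26.216921342740548
[[0.45, -0.41, 0.03], [1.46, -1.1, 0.08], [2.57, -1.6, 0.14], [3.75, -1.91, 0.19], [4.97, -2.0, 0.25], [6.18, -1.88, 0.31], [7.36, -1.56, 0.36], [8.46, -1.03, 0.42], [8.46, -1.03, 0.42], [8.46, -1.03, 0.42]]
```

>>> play_rows(targets=[[0.8,0.5,-0.35,0,0],[0.8,1.5,-1.05,0,0],[0.8,2.6,-1.55,0.05,0],[0.8,3.75,-1.85,0.1,0],[0.8,5,-1.95,0.15,0],[0.8,6.2,-1.85,0.2,0],[0.8,7.35,-1.5,0.25,0],[0.8,8.45,-1,0.3,0],[0.8,8.45,-1,0.3,0],[0.8,8.45,-1,0.3,0]])

```text
clock: 10.15
eef_pos: [495.7, 127.8, 271.1]
tool_rot: [-3.141, -0.001, 2.623]
force: [-0.9, 1.5, 1.7]
width: 25.6
gripper_force: 59.1
```

```bash
sed -i 's/^C=.*/C=np.array([556.,162.6])/' h.py; python3 -c "
from h import *
t=where();arc(t,np.array([5,15,25,35,45,55,65,75,75,75]))"
```

```text
pos [495.7 127.8 271.1] rot [-3.141e+00 -1.000e-03  2.623e+00] ang -150.0 r 69.59 Frad 0.007669811485307093 Ftan(opposing cw) -1.7272841899275222 Fz 1.7485392179856065 w 25.55868338810679
[[0.51, 0.33, 0.03], [1.44, 1.12, 0.08], [2.22, 2.06, 0.14], [2.83, 3.12, 0.19], [3.24, 4.27, 0.25], [3.45, 5.47, 0.31], [3.44, 6.69, 0.36], [3.22, 7.89, 0.42], [3.22, 7.89, 0.42], [3.22, 7.89, 0.42]]
```

>>> play_rows(targets=[[0.8,0.5,0.35,0,0],[0.8,1.45,1.1,0.1,0],[0.8,2.2,2.05,0.15,0],[0.8,2.85,3.1,0.2,0],[0.8,3.25,4.25,0.25,0],[0.8,3.45,5.45,0.3,0],[0.8,3.45,6.7,0.35,0],[0.8,3.2,7.9,0.4,0],[0.8,3.2,7.9,0.4,0],[0.8,3.2,7.9,0.4,0]])

```text
clock: 11.15
eef_pos: [508.3, 214.0, 267.1]
tool_rot: [3.139, -0.001, 2.623]
force: [-2.8, 4.3, 0.8]
width: 25.8
gripper_force: 59.3
```

```bash
python3 -c "
from h import *
t=where();arc(t,np.array([5,15,25,35,45,55,65,75,75,75]))"
```

```text
pos [508.3 214.  267.1] rot [ 3.139e+00 -1.000e-03  2.623e+00] ang 132.84 r 70.1 Frad 5.084784335742982 Ftan(opposing cw) -0.8677221180865412 Fz 0.7938195538633099 w 25.84524362720441
[[-0.21, 0.57, 0.03], [-0.77, 1.66, 0.08], [-1.51, 2.63, 0.14], [-2.41, 3.45, 0.19], [-3.44, 4.11, 0.25], [-4.57, 4.57, 0.31], [-5.76, 4.84, 0.36], [-6.98, 4.89, 0.42], [-6.98, 4.89, 0.42], [-6.98, 4.89, 0.42]]
```

```bash
python3 -c "
from h import *
p=np.array([(625.9,156.3),(573.5,94.9),(495.7,127.8),(508.3,214.)])
A=np.c_[2*p,np.ones(4)];x=np.linalg.lstsq(A,(p**2).sum(1),rcond=None)[0];c=x[:2];print(c,np.sqrt(x[2]+c@c),np.hypot(*(p-c).T))
t=where(c);arc(t,np.array([5,15,25,35,45,55,65,75,75,75]))"
```

```text
[556.2305486  162.86324619] 70.03540010118951 [69.97791551 70.1230118  69.95268792 70.08783832]
pos [508.3 214.  267.1] rot [ 3.139e+00 -1.000e-03  2.623e+00] ang 133.12 r 70.07 Frad 5.080411430434441 Ftan(opposing cw) -0.8929687075955532 Fz 0.7938195538633099 w 25.84524362720441
[[-0.21, 0.58, 0.03], [-0.76, 1.66, 0.08], [-1.5, 2.63, 0.14], [-2.4, 3.46, 0.19], [-3.42, 4.12, 0.25], [-4.55, 4.6, 0.31], [-5.73, 4.87, 0.36], [-6.95, 4.93, 0.42], [-6.95, 4.93, 0.42], [-6.95, 4.93, 0.42]]
```

>>> play_rows(targets=[[0.8,-0.15,0.6,0,0],[0.8,-0.65,1.7,0.1,0],[0.8,-1.4,2.65,0.15,0],[0.8,-2.3,3.5,0.2,0],[0.8,-3.3,4.15,0.25,0],[0.8,-4.45,4.65,0.3,0],[0.8,-5.6,4.9,0.35,0],[0.8,-6.85,5,0.4,0],[0.8,-6.85,5,0.4,0]])

```text
clock: 12.05
eef_pos: [595.7, 220.3, 263.0]
tool_rot: [3.139, 0.004, 2.62]
force: [5.3, 5.0, -5.7]
width: 26.1
gripper_force: 59.4
```

```bash
sed -i 's/^C=.*/C=np.array([556.2,162.9])/' h.py; python3 -c "
from h import *
t=where();arc(t,np.array([5,15,25,35,45,55,65,70,70]))"
```

```text
pos [595.7 220.3 263. ] rot [3.139 0.004 2.62 ] ang 55.42 r 69.67 Frad 7.126147317988408 Ftan(opposing cw) -1.4855727318845273 Fz -5.723489176116778 w 26.09192380376025
[[-0.61, -0.08, 0.03], [-1.79, -0.39, 0.08], [-2.9, -0.89, 0.14], [-3.9, -1.59, 0.19], [-4.77, -2.45, 0.25], [-5.47, -3.44, 0.31], [-5.99, -4.54, 0.36], [-6.18, -5.13, 0.39], [-6.18, -5.13, 0.39]]
```

>>> play_rows(targets=[[0.8,-0.6,0.05,0.1,0],[0.8,-1.8,-0.25,0.2,0],[0.8,-2.9,-0.75,0.25,0],[0.8,-3.9,-1.45,0.3,0],[0.8,-4.75,-2.3,0.35,0],[0.8,-5.45,-3.3,0.4,0],[0.8,-6,-4.4,0.45,0],[0.8,-6.2,-5,0.5,0],[0.8,-6.2,-5,0.5,0]])

```text
clock: 12.95
eef_pos: [622.5, 142.7, 258.7]
tool_rot: [-3.14, 0.004, 2.618]
force: [6.1, -3.1, 0.2]
width: 25.7
gripper_force: 60.0
```

```bash
python3 -c "
from h import *
t=where();arc(t,np.array([4,8,12,16,20,24,28,32,36,40]))"
```

```text
pos [622.5 142.7 258.7] rot [-3.14   0.004  2.618] ang -16.92 r 69.31 Frad 6.756824827615152 Ftan(opposing cw) -1.166948613829384 Fz 0.21146712007411364 w 25.73170555408031
[[-0.09, -0.48, 0.02], [-0.15, -0.96, 0.04], [-0.18, -1.45, 0.07], [-0.17, -1.94, 0.09], [-0.13, -2.43, 0.11], [-0.06, -2.91, 0.13], [0.05, -3.39, 0.16], [0.2, -3.85, 0.18], [0.37, -4.31, 0.2], [0.58, -4.75, 0.22]]
```

>>> play_rows(targets=[[0.8,-0.2,-0.5,0,0],[0.8,-0.3,-0.95,0.05,0],[0.8,-0.35,-1.45,0.05,0],[0.8,-0.35,-1.95,0.1,0],[0.8,-0.3,-2.45,0.1,0],[0.8,-0.2,-2.9,0.15,0],[0.8,-0.1,-3.4,0.15,0]])

```text
clock: 13.65
eef_pos: [607.2, 116.2, 257.6]
tool_rot: [3.139, 0.005, 2.622]
force: [7.5, -1.1, -0.8]
width: 25.5
gripper_force: 60.0
```

```bash
python3 -c "
from h import *
t=where();arc(t,np.array([4,8,12,16,20,24,28,32,36,40]))"
```

```text
pos [607.2 116.2 257.6] rot [3.139 0.005 2.622] ang -42.46 r 69.14 Frad 6.273696019730225 Ftan(opposing cw) 4.306215707064726 Fz -0.8246994518353745 w 25.51361396868401
[[0.12, -0.47, 0.02], [0.28, -0.94, 0.04], [0.47, -1.39, 0.07], [0.69, -1.82, 0.09], [0.94, -2.24, 0.11], [1.21, -2.65, 0.13], [1.52, -3.03, 0.16], [1.85, -3.39, 0.18], [2.21, -3.72, 0.2], [2.58, -4.03, 0.22]]
```

>>> play_rows(targets=[[0.8,0.1,-0.5,0,0],[0.8,0.25,-0.95,0.05,0],[0.8,0.45,-1.4,0.05,0],[0.8,0.7,-1.85,0.1,0],[0.8,0.95,-2.25,0.1,0],[0.8,1.2,-2.65,0.15,0],[0.8,1.5,-3.05,0.15,0]])

```text
clock: 14.35
eef_pos: [577.9, 97.0, 255.8]
tool_rot: [3.141, 0.003, 2.621]
force: [4.8, -1.6, -1.6]
width: 25.8
gripper_force: 60.0
```

```bash
python3 -c "
from h import *
t=where();arc(t,np.array([4,8,12,16,20,24,28,32,36,40]))"
```

```text
pos [577.9  97.  255.8] rot [3.141e+00 3.000e-03 2.621e+00] ang -71.78 r 69.38 Frad 2.988621475294457 Ftan(opposing cw) 4.0932528463614535 Fz -1.5820392860163675 w 25.78865711496474
[[0.34, -0.35, 0.02], [0.7, -0.68, 0.04], [1.09, -0.98, 0.07], [1.49, -1.25, 0.09], [1.92, -1.5, 0.11], [2.35, -1.71, 0.13], [2.81, -1.9, 0.16], [3.27, -2.05, 0.18], [3.75, -2.16, 0.2], [4.23, -2.25, 0.22]]
```

Total is now 427.5°, with steady mat-pushing force (about 4 N).

>>> play_rows(targets=[[0.8,0.35,-0.35,0,0],[0.8,0.7,-0.7,0.05,0],[0.8,1.1,-1,0.05,0],[0.8,1.5,-1.25,0.1,0],[0.8,1.9,-1.5,0.1,0],[0.8,2.35,-1.7,0.15,0]])

```text
clock: 14.95
eef_pos: [548.3, 93.8, 254.3]
tool_rot: [-3.141, 0.001, 2.621]
force: [4.7, -3.9, 4.8]
width: 25.6
gripper_force: 60.1
```

```bash
python3 -c "
from h import *
t=where();arc(t,np.array([2,4,6,8,10,12,14,16,20]))"
```

```text
pos [548.3  93.8 254.3] rot [-3.141e+00  1.000e-03  2.621e+00] ang -96.55 r 69.53 Frad 3.3780203344669646 Ftan(opposing cw) 5.099998325962774 Fz 4.835829334051745 w 25.58772715439603
[[0.23, -0.09, 0.01], [0.46, -0.18, 0.02], [0.69, -0.25, 0.03], [0.92, -0.32, 0.04], [1.16, -0.38, 0.06], [1.4, -0.43, 0.07], [1.64, -0.48, 0.08], [1.88, -0.51, 0.09], [2.37, -0.56, 0.11]]
```

>>> play_rows(targets=[[0.8,0.25,-0.1,0,0],[0.8,0.45,-0.2,0,0],[0.8,0.6,-0.25,0,0],[0.8,0.6,-0.25,0,0]])

```text
clock: 15.35
eef_pos: [541.3, 95.0, 254.0]
tool_rot: [-3.14, -0.0, 2.622]
force: [2.2, -4.8, 3.2]
width: 25.6
gripper_force: 60.1
```

```bash
python3 -c "
from h import *
t=where();arc(t,np.array([2,4,5,6,8]))"
```

```text
pos [541.3  95.  254. ] rot [-3.14  -0.     2.622] ang -102.35 r 69.5 Frad 4.2124117660756495 Ftan(opposing cw) 3.1706045769717934 Fz 3.216494027567519 w 25.570111342880327
[[0.23, -0.07, 0.01], [0.47, -0.13, 0.02], [0.59, -0.16, 0.03], [0.71, -0.18, 0.03], [0.95, -0.23, 0.04]]
```

>>> play_rows(targets=[[0.8,0.2,-0.05,0,0],[0.8,0.4,-0.1,0,0],[0.8,0.6,-0.15,0.05,0]])

```text
clock: 15.65
eef_pos: [535.8, 96.4, 253.6]
tool_rot: [-3.14, 0.001, 2.621]
force: [2.5, -5.7, 8.0]
width: 25.4
gripper_force: 60.4
```

```bash
python3 -c "
from h import *
t=where();arc(t,np.array([2,4,5,6,8]))"
```

```text
pos [535.8  96.4 253.6] rot [-3.140e+00  1.000e-03  2.621e+00] ang -107.09 r 69.58 Frad 4.736022024011555 Ftan(opposing cw) 4.101181094653066 Fz 7.984131356290863 w 25.436825260679704
[[0.24, -0.05, 0.01], [0.48, -0.09, 0.02], [0.6, -0.11, 0.03], [0.72, -0.12, 0.03], [0.97, -0.15, 0.04]]
```

>>> play_rows(targets=[[0.8,0.2,-0.05,0,0],[0.8,0.4,-0.1,0,0],[0.8,0.6,-0.1,0,0]])

```text
clock: 15.95
eef_pos: [529.8, 98.6, 253.4]
tool_rot: [-3.14, -0.0, 2.621]
force: [2.3, -4.8, 4.1]
width: 26.0
gripper_force: 60.4
```

```bash
python3 -c "
from h import *
t=where();arc(t,np.array([2,4,5,6,8]))"
```

```text
pos [529.8  98.6 253.4] rot [-3.14  -0.     2.621] ang -112.36 r 69.51 Frad 3.5291246576295165 Ftan(opposing cw) 3.9719727287311386 Fz 4.06456727911591 w 25.973446040141173
[[0.24, -0.03, 0.01], [0.49, -0.05, 0.02], [0.61, -0.05, 0.03], [0.73, -0.06, 0.03], [0.97, -0.06, 0.04]]
```

>>> play_rows(targets=[[0.8,0.2,-0.05,0,0],[0.8,0.4,-0.05,0,0],[0.8,0.6,-0.05,0,0]])

```text
clock: 16.25
eef_pos: [524.0, 101.3, 253.2]
tool_rot: [-3.14, -0.001, 2.622]
force: [3.2, -5.3, 2.9]
width: 25.7
gripper_force: 60.4
```

```bash
python3 -c "
from h import *
t=where();arc(t,np.array([2,4,5,6,8]))"
```

```text
pos [524.  101.3 253.2] rot [-3.140e+00 -1.000e-03  2.622e+00] ang -117.6 r 69.55 Frad 3.207295853211153 Ftan(opposing cw) 5.299099941893338 Fz 2.8843535177625346 w 25.66825336833327
[[0.24, -0.01, 0.01], [0.49, -0.0, 0.02], [0.61, 0.0, 0.03], [0.73, 0.01, 0.03], [0.98, 0.03, 0.04]]
```

>>> play_rows(targets=[[0.8,0.2,0,0,0],[0.8,0.4,0,0,0]])

```text
clock: 16.45
eef_pos: [520.3, 103.4, 253.0]
tool_rot: [-3.14, -0.001, 2.622]
force: [1.9, -3.9, 1.4]
width: 25.7
gripper_force: 60.4
```

```bash
python3 -c "
from h import *
t=where();arc(t,np.array([2,3,4,5]))"
```

```text
pos [520.3 103.4 253. ] rot [-3.140e+00 -1.000e-03  2.622e+00] ang -121.06 r 69.51 Frad 2.352863639459948 Ftan(opposing cw) 3.61134391572119 Fz 1.3977938277548578 w 25.71001243642381
[[0.24, 0.01, 0.01], [0.37, 0.02, 0.02], [0.49, 0.03, 0.02], [0.61, 0.04, 0.03]]
```

>>> play_rows(targets=[[0.8,0.25,0,0,0],[0.8,0.5,0,0.05,0]])

```text
clock: 16.65
eef_pos: [516.1, 105.9, 252.7]
tool_rot: [-3.14, -0.001, 2.622]
force: [0.8, -5.8, 4.7]
width: 25.6
gripper_force: 60.4
```

```bash
python3 -c "
from h import *
t=where();arc(t,np.array([2,3,4,5]))"
```

```text
pos [516.1 105.9 252.7] rot [-3.140e+00 -1.000e-03  2.622e+00] ang -125.16 r 69.68 Frad 4.326182349927655 Ftan(opposing cw) 3.990343242118467 Fz 4.706462012065788 w 25.571674490048114
[[0.24, 0.03, 0.01], [0.36, 0.04, 0.02], [0.48, 0.06, 0.02], [0.6, 0.08, 0.03]]
```

>>> play_rows(targets=[[0.8,0.25,0.05,0,0],[0.8,0.5,0.05,0,0]])

```text
clock: 16.85
eef_pos: [512.2, 108.8, 252.6]
tool_rot: [-3.14, -0.0, 2.622]
force: [3.1, -4.5, 0.1]
width: 25.5
gripper_force: 60.4
```

```bash
python3 -c "
from h import *
t=where();arc(t,np.array([2,3,4,5]))"
```

```text
pos [512.2 108.8 252.6] rot [-3.14  -0.     2.622] ang -129.13 r 69.68 Frad 1.5416186784319255 Ftan(opposing cw) 5.309816805011273 Fz 0.1438828791992588 w 25.451822499848333
[[0.24, 0.04, 0.01], [0.36, 0.07, 0.02], [0.48, 0.1, 0.02], [0.6, 0.13, 0.03]]
```

>>> play_rows(targets=[[0.8,0.2,0.05,0,0],[0.8,0.4,0.1,0,0]])

```text
clock: 17.05
eef_pos: [509.3, 111.4, 252.5]
tool_rot: [-3.14, -0.0, 2.622]
force: [2.4, -6.9, 1.1]
width: 26.1
gripper_force: 60.4
```

```bash
python3 -c "
from h import *
t=where();arc(t,np.array([2,3,4,5]))"
```

```text
pos [509.3 111.4 252.5] rot [-3.14  -0.     2.622] ang -132.33 r 69.64 Frad 3.4700938673646973 Ftan(opposing cw) 6.4042584094593344 Fz 1.0850607157898393 w 26.084466345003126
[[0.24, 0.06, 0.01], [0.36, 0.09, 0.02], [0.47, 0.12, 0.02], [0.59, 0.16, 0.03]]
```

>>> play_rows(targets=[[0.8,0.2,0.05,0,0]])

```text
clock: 17.15
eef_pos: [507.9, 112.7, 252.4]
tool_rot: [-3.14, -0.0, 2.621]
force: [3.6, -6.1, 0.7]
width: 25.6
gripper_force: 60.4
```

```bash
python3 -c "
from h import *
t=where();arc(t,np.array([1,2,3,4,5]))"
```

```text
pos [507.9 112.7 252.4] rot [-3.14  -0.     2.621] ang -133.89 r 69.68 Frad 1.900086903078331 Ftan(opposing cw) 6.8109319605660845 Fz 0.6544967385491114 w 25.649954927285847
[[0.12, 0.03, 0.01], [0.24, 0.06, 0.01], [0.35, 0.1, 0.02], [0.47, 0.14, 0.02], [0.59, 0.17, 0.03]]
```

>>> play_rows(targets=[[0.8,0.15,0.05,0,0],[0.8,0.15,0.05,0,0]])

```text
clock: 17.35
eef_pos: [506.7, 113.9, 252.3]
tool_rot: [-3.139, -0.0, 2.622]
force: [3.6, -5.6, 0.2]
width: 25.4
gripper_force: 60.4
```

```bash
python3 -c "
from h import *
where();ctrl.get_image('top');where();ctrl.get_image('top');t=where();arc(t,np.array([1,2,3]))"
```

```text
pos [506.7 113.9 252.3] rot [-3.139 -0.     2.622] ang -135.3 r 69.68 Frad 1.3714573549615219 Ftan(opposing cw) 6.565389418974601 Fz 0.17304959731721098 w 25.378337332335143
pos [506.7 113.9 252.4] rot [-3.139 -0.     2.621] ang -135.3 r 69.66 Frad 2.3654374019091655 Ftan(opposing cw) 5.9961993063096966 Fz 0.5255469122207304 w 25.54013202729532
pos [506.7 113.9 252.3] rot [-3.139 -0.     2.622] ang -135.3 r 69.63 Frad 1.7047161641830038 Ftan(opposing cw) 6.196753321633442 Fz -0.5147720732356051 w 25.747140563341336
[[0.12, 0.03, 0.01], [0.23, 0.07, 0.01], [0.35, 0.11, 0.02]]
```

>>> play_rows(targets=[[0.8,0.1,0.05,0,0],[0.8,0.25,0.1,0,0]])

```text
clock: 17.65
eef_pos: [505.3, 115.4, 252.3]
tool_rot: [-3.139, 0.0, 2.621]
force: [3.4, -6.8, 0.0]
width: 25.6
gripper_force: 60.4
```

```bash
python3 -c "
from h import *
where();ctrl.get_image('top');where();ctrl.get_image('top');t=where();arc(t,np.array([1,2,3]))"
```

```text
pos [505.3 115.4 252.3] rot [-3.139  0.     2.621] ang -137.02 r 69.63 Frad 2.208172825013595 Ftan(opposing cw) 7.2903812950672675 Fz 0.0004270755728690845 w 25.620006167808103
pos [505.  115.7 252.3] rot [-3.139 -0.     2.621] ang -137.32 r 69.62 Frad 1.4658176845620017 Ftan(opposing cw) 6.044843831866124 Fz 0.15675743979408427 w 25.71801887969592
pos [505.  115.7 252.3] rot [-3.139 -0.     2.621] ang -137.28 r 69.64 Frad 3.3320494760376076 Ftan(opposing cw) 6.757293086047296 Fz 0.20909572252551903 w 25.700300334967192
[[0.12, 0.04, 0.01], [0.23, 0.08, 0.01], [0.35, 0.12, 0.02]]
```

>>> play_rows(targets=[[0.8,0.15,0.05,0,0],[0.8,0.25,0.1,0,0]])

```text
clock: 17.95
eef_pos: [503.5, 117.4, 252.3]
tool_rot: [-3.139, 0.0, 2.621]
force: [3.1, -7.8, -0.3]
width: 25.7
gripper_force: 60.4
```

```bash
python3 -c "
from h import *
where();ctrl.get_image('top');where();ctrl.get_image('top');t=where();arc(t,np.array([1,2,3]))"
```

```text
pos [503.5 117.4 252.3] rot [-3.139  0.     2.621] ang -139.21 r 69.62 Frad 2.6945948035821736 Ftan(opposing cw) 7.914871088120558 Fz -0.3116636230348959 w 25.678269757780143
pos [503.4 117.5 252.2] rot [-3.139 -0.     2.621] ang -139.35 r 69.65 Frad 2.3544132536512605 Ftan(opposing cw) 7.160412448561938 Fz -0.6251230433294488 w 26.010480212292855
pos [503.4 117.5 252.2] rot [-3.139  0.     2.621] ang -139.29 r 69.63 Frad 2.8594524502255347 Ftan(opposing cw) 7.822334219998793 Fz -0.4964292660337503 w 25.87165696431029
[[0.11, 0.04, 0.01], [0.23, 0.09, 0.01], [0.34, 0.13, 0.02]]
```

>>> play_rows(targets=[[0.8,0.1,0.05,0,0],[0.8,0.1,0.05,0,0],[0.8,0.1,0.05,0,0]])

```text
clock: 18.35
eef_pos: [502.8, 118.2, 252.2]
tool_rot: [-3.139, -0.0, 2.621]
force: [3.3, -8.0, 0.2]
width: 26.0
gripper_force: 60.4
```

```bash
python3 -c "
from h import *
where();ctrl.get_image('top');where();ctrl.get_image('top');t=where()
arc(t,-np.array([4,12,22,32,42,52,62,70,70]))"
```

```text
pos [502.8 118.2 252.2] rot [-3.139 -0.     2.621] ang -140.1 r 69.62 Frad 2.602836689206546 Ftan(opposing cw) 8.266397510624296 Fz 0.17591904891653198 w 25.97756521800416
pos [502.8 118.2 252.2] rot [-3.138 -0.     2.621] ang -140.09 r 69.65 Frad 2.20258061892833 Ftan(opposing cw) 7.8172254036107365 Fz -0.7380452914902873 w 25.762806375245102
pos [502.8 118.2 252.2] rot [-3.138 -0.     2.621] ang -140.1 r 69.65 Frad 2.6030159953598995 Ftan(opposing cw) 8.02589091051478 Fz -0.5242636725545942 w 25.837782995135868
[[-0.46, -0.15, -0.02], [-1.42, -0.36, -0.07], [-2.64, -0.43, -0.12], [-3.85, -0.29, -0.18], [-5.02, 0.06, -0.23], [-6.11, 0.61, -0.29], [-7.08, 1.34, -0.34], [-7.77, 2.04, -0.39], [-7.77, 2.04, -0.39]]
```

Steady 8.0 N at the grip, so the mat is bedded. Winding back up.

>>> play_rows(targets=[[0.8,-0.45,-0.15,0,0],[0.8,-1.4,-0.35,-0.05,0],[0.8,-2.65,-0.45,-0.1,0],[0.8,-3.85,-0.3,-0.15,0],[0.8,-5,0.05,-0.2,0],[0.8,-6.1,0.6,-0.3,0],[0.8,-7.1,1.35,-0.35,0],[0.8,-7.8,2,-0.4,0],[0.8,-7.8,2,-0.4,0]])

```text
clock: 19.35
eef_pos: [581.8, 98.7, 256.0]
tool_rot: [-3.141, 0.0, 2.622]
force: [2.4, -3.9, -4.4]
width: 25.7
gripper_force: 59.8
```

```bash
python3 -c "
from h import *
t=where();arc(t,-np.array([4,12,22,32,42,52,62,72,80,80]))"
```

```text
pos [581.8  98.7 256. ] rot [-3.141  0.     2.622] ang -68.24 r 69.17 Frad 4.47753727564714 Ftan(opposing cw) 0.828308707146285 Fz -4.430932993693312 w 25.710046777974593
[[-0.29, 0.39, -0.02], [-0.79, 1.23, -0.07], [-1.23, 2.37, -0.12], [-1.47, 3.57, -0.18], [-1.51, 4.79, -0.23], [-1.32, 5.99, -0.29], [-0.94, 7.15, -0.34], [-0.35, 8.22, -0.4], [0.24, 9.0, -0.44], [0.24, 9.0, -0.44]]
```

>>> play_rows(targets=[[0.8,-0.3,0.35,0.05,0],[0.8,-0.85,1.2,0,0],[0.8,-1.3,2.3,-0.05,0],[0.8,-1.55,3.5,-0.1,0],[0.8,-1.6,4.75,-0.15,0],[0.8,-1.4,5.95,-0.2,0],[0.8,-1,7.1,-0.25,0],[0.8,-0.45,8.2,-0.3,0],[0.8,0.15,8.95,-0.4,0],[0.8,0.15,8.95,-0.4,0]])

```text
clock: 20.35
eef_pos: [623.5, 181.0, 260.6]
tool_rot: [3.139, -0.001, 2.626]
force: [2.1, 2.4, -5.5]
width: 26.0
gripper_force: 59.9
```

```bash
python3 -c "
from h import *
t=where();arc(t,-np.array([4,12,22,32,42,52,62,70,70,70]))"
```

```text
pos [623.5 181.  260.6] rot [ 3.139e+00 -1.000e-03  2.626e+00] ang 15.04 r 69.67 Frad 2.660702558586356 Ftan(opposing cw) 1.8030155057941077 Fz -5.4858551364629875 w 25.98855267945382
[[0.35, 0.34, -0.02], [1.13, 0.93, -0.07], [2.2, 1.51, -0.12], [3.36, 1.89, -0.18], [4.57, 2.07, -0.23], [5.79, 2.04, -0.29], [6.98, 1.79, -0.34], [7.9, 1.45, -0.39], [7.9, 1.45, -0.39], [7.9, 1.45, -0.39]]
```

>>> play_rows(targets=[[0.8,0.35,0.35,0.1,0],[0.8,1.15,0.95,0.05,0],[0.8,2.2,1.5,0,0],[0.8,3.35,1.9,-0.05,0],[0.8,4.55,2.1,-0.1,0],[0.8,5.8,2.1,-0.15,0],[0.8,6.95,1.85,-0.25,0],[0.8,7.9,1.5,-0.3,0],[0.8,7.9,1.5,-0.3,0],[0.8,7.9,1.5,-0.3,0]])

```text
clock: 21.35
eef_pos: [562.0, 232.6, 264.5]
tool_rot: [3.138, -0.003, 2.624]
force: [0.3, 6.4, -0.7]
width: 25.6
gripper_force: 60.1
```

```bash
python3 -c "
from h import *
where()"
```

```text
pos [562.  232.6 264.5] rot [ 3.138e+00 -3.000e-03  2.624e+00] ang 85.21 r 69.89 Frad 6.3903942848553035 Ftan(opposing cw) 0.2687867193504152 Fz -0.6813523488131619 w 25.645362942286276
```

>>> play_rows(targets=[[0.8,0.05,0.1,0,0],[0.5,0.05,0.1,0,0],[0,0.05,0.1,0,0],[0,0.05,0.1,0,0],[0,0.05,0.1,0,0],[0,0.05,0.1,0,0]])

```text
clock: 21.95
eef_pos: [563.1, 230.1, 263.8]
tool_rot: [-3.141, -0.0, 2.621]
force: [-0.4, 0.0, 0.1]
width: 85.2
gripper_force: 0.0
```

>>> play_rows(targets=[[0,0,0,-1,0],[0,0,0,-3,0],[0,0,0,-6,0],[0,0,0,-10,0],[0,0,0,-13,0],[0,0,0,-13,0]])

```text
clock: 22.55
eef_pos: [565.2, 230.9, 399.6]
tool_rot: [3.133, 0.006, 2.622]
force: [0.2, 0.1, 0.4]
width: 85.7
gripper_force: 0.0
```

```bash
python3 - <<'E'
from h import *
s=ctrl.read_state();print(s["eef_pos"],s["force"],s["width"])
I,D=ctrl.get_image("side")
for n in("platen","mat","rack","sleeve"):
    for r in ctrl.trace("side",n)[:3]:
        P=mask_pts("side",D,r["pixels"]);print(n,round(r["confidence"],2),np.median(P,0).round(),np.percentile(P[:,2],[3,97]).round())
cv2.imwrite("pics/c5.png",cv2.resize(I[120:260,230:380],(640,597),interpolation=2)[:,:,::-1])
E
```

```text
[565.22056217 230.9240403  399.60148506] [0.21606268 0.06792807 0.37904752] 85.67493533098853
platen 0.68 [510. 420.  60.] [ 3. 73.]
platen 0.63 [543. 138.  97.] [ 89. 109.]
platen 0.35 [557. 218. 222.] [203. 287.]
mat 0.93 [ 583. -130.   43.] [39. 47.]
mat 0.93 [802. -54.  43.] [38. 47.]
mat 0.56 [562. 115.  73.] [63. 90.]
rack 0.74 [551. 124.  62.] [43. 77.]
rack 0.74 [793. -70.  42.] [ 3. 47.]
rack 0.68 [558. 217. 220.] [ 23. 285.]
sleeve 0.65 [560. 221. 249.] [ -2. 282.]
```

View pics/c5.png

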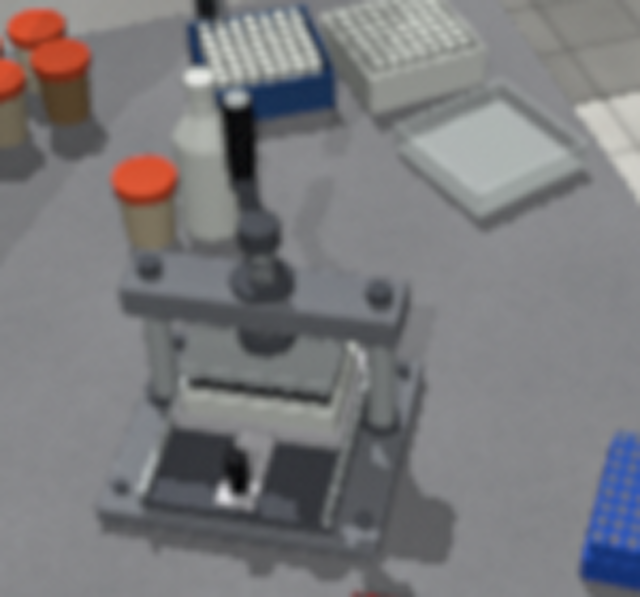

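The crank rests with its grip at (240,135), the hand is clear, and the tray and rack are in. The platen is at about 87 mm over a mat at about 75 mm.

```bash
python3 -c "
from h import *
print(ctrl.finish_job())"
```

```text
the job is handed in; nothing more can be done
None
```

I handed the job in at about 23 s without a verdict shown: the tray is fully in, the mat was pressed until the grip held about 8 N, and the crank was wound back about 225° and released, leaving the platen an estimated 12 mm clear of the mat.

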